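# Tip the bench meter onto its back and switch it on

### The job

The bench meter has been left standing on its end. Push it over with the fingers so that it lies flat on its back on the rubber mat with its dial facing up, then press its power button all the way down and let it come up again. Only push and press: do not pinch or lift the meter, and leave the bottle, the jar and the screwdriver as they are.

Things in the scene. Friction and masses are not known exactly. Their poses are not given: they have to be found in the camera images.
- meter: Bench meter, 0.55 to 0.8 kg, grey case with a black band round its middle: 60 mm deep (own x), 110 wide (y), 170 high (z). Origin: centre of the end it stands on at the start. Own x runs from dial side (face at x = -30 mm) to back (x = +30, plus four rubber feet 5 mm high). At the start the dial looks away from the robot, within 1 rad of +x, with free mat behind its back.
- meter_mid (a point): Centre of the meter's case, 85 mm along own z from its origin. Pushed level on the dial face near its top the meter tips about its rear bottom edge, passes balance at about 0.35 rad of lean, then falls on its back by itself; pushed low it slides. On its back, the dial face is up, 65 mm above the mat.
- meter_face: Front shell of the meter (front 15 mm of its depth), fixed to it; same origin and axes. On its face: a white dial window in the upper half (z 94 to 160 mm, flush within 3 mm), a round black range knob, 38 mm in diameter, sticking out 14 mm at y = +24, z = 60 mm, and the power button at y = -28, z = 36 mm.
- meter_back: Rear shell of the meter's case with the rubber feet (the rear 15 mm of its depth), fixed to it; same origin and axes as the meter.
- power_top (a point): Centre of the outer face of the power button's cap, on the dial face. The button is a white round cap, 22 mm in diameter, its outer face 22 mm proud of the dial face, in a black round housing 38 mm in diameter and 12 mm high, and is pressed towards the meter's back (straight down once the meter lies on its back).
- power (a joint): Travel of the power button in m: 0 released, 0.006 fully pressed. A spring brings it back up; fully down takes about 4 N.
- mat: Black rubber mat fixed to the bench, 340 x 260 mm, 3 mm thick. Origin: centre of its underside, on the bench. Own x runs along its 340 mm side; the meter stands near the mat's +x end, dial roughly towards +x.
- bottle: Pale plastic bottle with a black cap, 42 mm in diameter, 110 mm high, standing beside the mat. Origin: centre of its underside.
- jar: Brown glass jar with a steel cap, 48 mm in diameter, 65 mm high, standing beside the mat. Origin: centre of its underside.
- driver: Screwdriver with wooden handle, 160 mm long, lying on the bench across the +x end of the mat, about 45 mm from that edge. Origin: on the bench under its middle; own x runs along it from handle to tip.
Things that resemble listed ones, but are neither listed nor needed, are in the scene too. What is meant by the meter is not red, and is the smaller of those in its own colour.

How it is judged:
By the outcome, as a careful person would: the job done as asked, in the order asked, and still so for the second after the job is handed in, with the robot touching nothing.
It also fails if it takes over 43 s, if anything falls off the work surface, if the arm or the gripper's body presses on something with over 40 N, if the wrist force passes 120 N, or if a joint passes its speed limit or range.

### The arm

A 6-joint arm with a two-finger parallel gripper is mounted at the origin on the work surface. World frame = base frame: x ahead of the robot, y to its left, z up, the work surface at z = 0. Lengths are in m, angles in degrees, forces in N, time in s.
With the tool pointing down it reaches from about 0.3 to 0.75 m from the base axis. Payload 8.5 kg.
Tool frame: the origin (TCP) lies at the centre of the arm's flange, where the gripper is bolted on; the fingertips stand 166 mm ahead of it and the grasp point (between the pads) lies 147 mm ahead of it; z points along the fingers, y is the line along which they close (so a half turn about z gives the same grasp; the last joint's range is limited). The gripper opens to 88 mm and grips with 3 to 60 N. Pads are 18 mm wide; open, the fingers measure 123 mm over their backs; the gripper's body (75 mm by 187 mm) begins 45 mm behind the grasp point.
Start: joints at [57.852, 21.807, 74.336, -0, 83.858, -12.336], TCP at [0.186, 0.517, 0.405] pointing down, gripper open.
Joint ranges: [-178.18, 178.18], [-50.72, 133.34], [12.68, 142.11], [-81.47, 261.47], [9.98, 163.14], [-165.26, 165.26]. Speed limits (degrees/s): [136.94, 136.94, 180, 180, 180, 180].

### API

Orientations are given as [roll, pitch, yaw] about the fixed x, y, z axes, in that order (R = Rz(yaw) Ry(pitch) Rx(roll)).
In Python, from rig import arm gives the robot as it stands. The module is installed in compiled form; this text tells all that it offers.
- The arm moves only by the tool drive_tool, never from a script. Its argument "steps" is a list that holds one entry, the list of rows, each a list of 7 numbers: the finger opening in mm, from 0 to 88.1, then the shift along the tool's x, y, z in units of 30 mm (1.0 is 30 mm), then the turn, a rotation vector about the tool's x, y, z in units of 6 degrees (1.0 is 6 degrees). In form: [[[jaw, x, y, z, rx, ry, rz], ...]]. A call has exactly 8 rows; each row shifts and turns the commanded pose from where the row before left it, along the tool's axes as they then stand; what a row does not reach is not made up. A row lasts 1/12 s, in which the tool goes at most 41.7 mm and 7.16 degrees, less where a joint would pass 70% of its speed; a pose out of reach is approached as far as the arm can. A call is refused whole if a number of a shift passes 1 or a number of a turn 1, either way. A call with a gripper value outside its range is refused whole. The fingers move at their own pace and stop on an object; "squeeze" is the grip in N (left out, the last holds). Time passes only in rows, so rows that do not move let the fingers close, or fill a call up. It gives the time, the measured TCP pose, the force, the opening and the grip force at its end, in the units of the state.
- arm.get_obs(): the state, without advancing time (a new reading comes with each control period).
- arm.read_camera(name): name is "side" or "top" or "wrist"; returns the picture (400x640x3 uint8, blue, green, red); there is no depth.
- arm.calibration(name): a dict with "vertical_fov" (degrees; the focal length in pixels is half the picture's height over the tangent of half this angle, whatever the lens; pixels are square), "cx", "cy" (the principal point, pixels), "rvec" (rotation vector, rad) and "tvec" (3), from world to camera coordinates, as OpenCV has them; the wrist camera has in their place "T_tool_cam" (4x4, takes a point from camera to tool coordinates, whose origin is the TCP and whose axes are the flange's). Camera axes: x right, y down, z forward; pixel columns grow to the right and rows downward; lengths in m; the calibration is good to about 2 mm. A picture is of the moment at which its call begins: read the wrist's pose just before it. calibration takes no time and is no camera call.
- arm.close_job(): hands the job in; it is judged then, once.
The state is a dict: "time_s": time; "qpos": joint angles; "joint_velocities": joint speeds; "joint_torque": joint torques, N m; "eef_pos": TCP position; "orientation": TCP orientation; "contact_force": force on the tool from outside, world axes, zero at the start; "torque": the same for the moment, N m; "opening": finger opening in m; "gripper_force": force on a finger pad.
Only numpy, scipy, OpenCV 4.12 (cv2) and the standard library are available. Lean on these libraries where they do the work, as an engineer would, in place of code of your own. Each camera call takes 0.05 s, during which the arm holds its last target. There are 200 camera calls.

## Working session

There is one attempt and no reset: what is moved stays moved. The work goes in short steps, Python scripts to look and compute and a tool call to move; the robot and the scene stay as the last step left them, time stands still between calls to the robot, and variables do not carry over. Pictures are saved under pics/ and viewed, at most 10 in all, crops included, and the job is handed in when it is done.

Besides the shell and the picture viewer there is one more tool, called by a JSON object that holds its "method" and its "body", one argument or row to a line. drive_tool: Moves the arm, as the interface text tells. Its arguments: {"type":"object","properties":{"steps":{"type":"array"},"squeeze":{"type":"number"}},"required":["steps"]}

```bash
mkdir -p pics; cat > h.py <<'E'
import numpy as np, cv2
from scipy.spatial.transform import Rotation as Rn
from rig import arm
def cam(name):
    c=arm.calibration(name); f=200/np.tan(np.radians(c["vertical_fov"])/2)
    if name=="wrist":
        o=arm.get_obs(); T=np.eye(4); T[:3,:3]=Rn.from_euler('xyz',o["orientation"],degrees=True).as_matrix(); T[:3,3]=o["eef_pos"]
        W=np.linalg.inv(T@np.array(c["T_tool_cam"])); R,t=W[:3,:3],W[:3,3]
    else: R=cv2.Rodrigues(np.array(c["rvec"],float))[0]; t=np.array(c["tvec"],float).ravel()
    return f,c["cx"],c["cy"],R,t
def ray(C,u,v):
    f,cx,cy,R,t=C; d=R.T@np.array([(u-cx)/f,(v-cy)/f,1]); return -R.T@t,d
def onz(C,u,v,z):
    o,d=ray(C,u,v); return o+d*(z-o[2])/d[2]
def proj(C,p):
    f,cx,cy,R,t=C; q=R@np.array(p)+t; return np.array([cx+f*q[0]/q[2],cy+f*q[1]/q[2]])
def tri(C1,p1,C2,p2):
    o1,d1=ray(C1,*p1);o2,d2=ray(C2,*p2)
    s=np.linalg.lstsq(np.c_[d1,-d2],o2-o1,rcond=None)[0]; a=o1+s[0]*d1;b=o2+s[1]*d2
    return (a+b)/2,np.linalg.norm(a-b)
E
python3 - <<'E'
from h import *
o=arm.get_obs(); print(o)
for n in("side","top"):
    print(n,arm.calibration(n)); cv2.imwrite(f"pics/{n}0.png",arm.read_camera(n))
    C=cam(n); print(-C[3].T@C[4])
E
```

```text
{'time_s': 0.0, 'qpos': array([ 5.78525485e+01,  2.18395711e+01,  7.43860650e+01, -8.60078023e-04,
        8.38593086e+01, -1.23345196e+01]), 'joint_velocities': array([-0.04331722,  0.00116465,  0.06066986,  0.0323424 ,  0.05526515,
        0.0686084 ]), 'joint_torque': array([-1.02113638e-03, -4.37922299e+01, -2.24560386e+01,  7.13676587e-02,
        3.52540438e-02, -3.71499345e-05]), 'eef_pos': array([0.18638287, 0.51739465, 0.40414318]), 'orientation': array([-1.79916833e+02, -1.73105446e-02,  1.60187148e+02]), 'contact_force': array([ 0.334049  , -0.33192879,  0.04252007]), 'torque': array([-0.04016191,  0.00102717, -0.00619983]), 'gripper_force': 0.0, 'opening': 0.08809283379365837}
side {'vertical_fov': 55.996460140903544, 'cx': 319.95488040409435, 'cy': 199.3612308252321, 'rvec': array([ 1.88936068, -1.75975284,  0.60025602]), 'tvec': array([-0.03530466,  0.52952953,  0.74894932])}
[-0.04419703 -0.04709007  0.91564304]
top {'vertical_fov': 56.69992053882712, 'cx': 319.12803683181676, 'cy': 200.60669056205438, 'rvec': array([ 2.15877588, -2.19560215,  0.11093205]), 'tvec': array([0.02762172, 0.61596259, 1.04908465])}
[0.51558838 0.02681456 1.10190792]
```

View pics/side0.png

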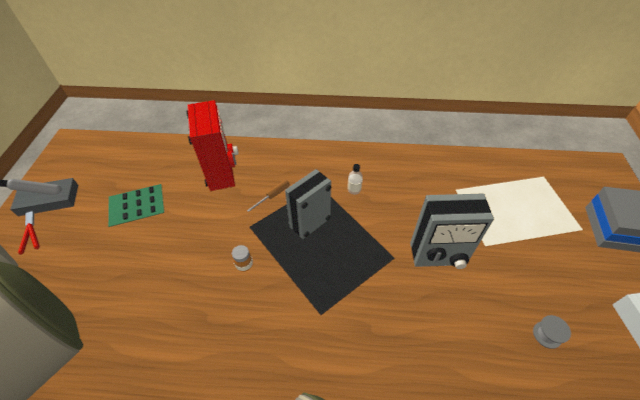

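View pics/top0.png

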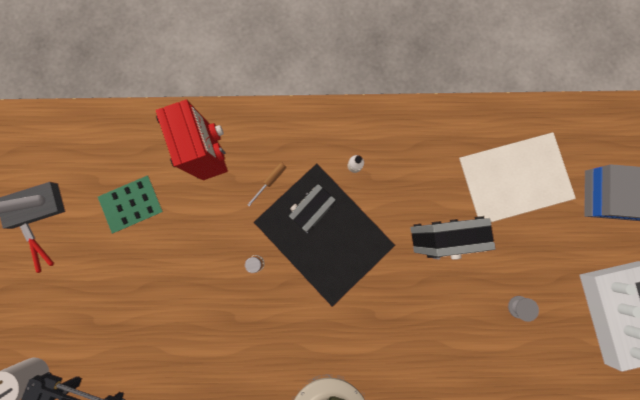

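Candidates: a red meter at side (213,145), a large grey meter at side (452,232) and top (453,237), and a small grey one on the mat at side (310,205) and top (312,207). The one on the mat fits: it is not red, it is the smaller grey one, and it has feet on its back and its dial facing away. I'll confirm it in an enlarged crop.

```bash
python3 - <<'E'
from h import *
t=cv2.imread("pics/top0.png");s=cv2.imread("pics/side0.png")
a=cv2.resize(t[150:290,230:400],None,fx=2.3,fy=4*2.3/4,interpolation=cv2.INTER_CUBIC)
b=cv2.resize(s[155:265,240:370],None,fx=3,fy=3,interpolation=cv2.INTER_CUBIC)
H=max(a.shape[0],b.shape[0]);pad=lambda i:cv2.copyMakeBorder(i,0,H-i.shape[0],0,0,0)
im=np.hstack([pad(a),pad(b)]);print(im.shape);cv2.imwrite("pics/crop.png",im)
Ct=cam("top");Cs=cam("side")
# mat corners
for p in [(317,164),(394,244),(333,306),(255,222)]: print("mat",onz(Ct,*p,.003).round(4))
for n,im,box in(("top",t,(230,150,400,310)),("side",s,(240,160,370,265))):
    x0,y0,x1,y1=box;r=im[y0:y1,x0:x1];h=cv2.cvtColor(r,cv2.COLOR_BGR2HSV)
    m=((h[...,2]>70)&(h[...,1]<70)).astype(np.uint8)
    for c in cv2.findContours(m,0,2)[0]:
        if cv2.contourArea(c)>40:
            print(n,cv2.contourArea(c),(cv2.boxPoints(cv2.minAreaRect(c))+[x0,y0]).round(1).tolist())
for p in [(278,172),(354,162),(254,264)]: print(onz(Ct,*p,.01))
E
```

```text
(330, 781, 3)
mat [0.7294 0.0215 0.003 ]
mat [ 0.4866 -0.2016  0.003 ]
mat [ 0.311 -0.018  0.003]
mat [0.5584 0.2077 0.003 ]
top 181.0 [[245.0, 257.0], [260.0, 257.0], [260.0, 272.0], [245.0, 272.0]]
top 255.5 [[301.2, 227.8], [330.2, 194.5], [335.5, 199.2], [306.6, 232.5]]
top 298.5 [[284.9, 212.5], [314.2, 180.6], [322.0, 187.7], [292.7, 219.6]]
top 146.0 [[345.2, 167.6], [352.4, 153.2], [365.2, 159.6], [358.0, 174.0]]
side 101.0 [[240.0, 245.0], [248.0, 245.0], [248.0, 261.0], [240.0, 261.0]]
side 1214.5 [[280.6, 210.9], [326.5, 175.4], [348.0, 203.3], [302.1, 238.7]]
side 217.5 [[348.0, 171.0], [361.0, 171.0], [361.0, 192.0], [348.0, 192.0]]
side 196.0 [[271.3, 218.5], [298.9, 161.3], [318.6, 170.8], [291.0, 228.0]]
[0.70569058 0.1380226  0.01      ]
[ 0.73231339 -0.08923351  0.01      ]
[0.43608937 0.20962083 0.01      ]
```

View pics/crop.png

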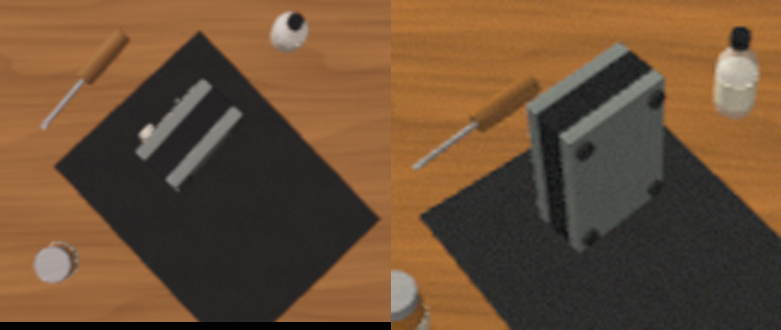

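The crop confirms it: the small grey meter stands on the mat with its four rear feet towards the robot and the white button on the far side, at crop (147,130). Next, its pose.

```bash
python3 - <<'E'
from h import *
Ct=cam("top");Cs=cam("side");z=.173
P={k:onz(Ct,*p,z) for k,p in dict(bl=(307,232),br=(335.4,199.2),fl=(289,216),fr=(318.7,184)).items()}
for k in P: print(k,P[k].round(4))
y=(P['bl']-P['br'])+(P['fl']-P['fr']); print("w",np.linalg.norm(P['bl']-P['br']),np.linalg.norm(P['fl']-P['fr']),"d",np.linalg.norm(P['bl']-P['fl']),np.linalg.norm(P['br']-P['fr']))
c=sum(P.values())/4
# meter: own x = towards back; own z up; own y = z x x
yaw_y=np.degrees(np.arctan2(y[1],y[0]));print("line dir",yaw_y,"centre",c)
for nm,pt in zip(("s",),((0,0),)):pass
# side check of top corners: front-left, back-left, back-right from crop
f=lambda a,b:(240+(a-391)/3,155+b/3)
print(tri(Ct,(307,232),Cs,f(564,136)),tri(Ct,(335.4,199.2),Cs,f(664,78)),tri(Ct,(289,216),Cs,f(529,108)),tri(Ct,(318.7,184),Cs,f(622,44)))
print(arm.calibration("wrist")["T_tool_cam"])
E
```

```text
bl [0.5246 0.0501 0.173 ]
br [ 0.6057 -0.0226  0.173 ]
fl [0.5653 0.0946 0.173 ]
fr [0.645  0.0188 0.173 ]
w 0.10889463980000812 0.10996510501023582 d 0.06033842667033713 0.057078865962754764
line dir 137.2723358540293 centre [0.5851411  0.03526759 0.173     ]
(array([0.52393271, 0.05345888, 0.18400977]), np.float64(0.007298016396459054)) (array([ 0.60604689, -0.02192841,  0.16814494]), np.float64(0.001772898240558757)) (array([0.56583785, 0.0941657 , 0.16595019]), np.float64(0.0020144776719611267)) (array([0.6459533 , 0.01893998, 0.16585219]), np.float64(0.0003129135615769017))
[[ 5.62830650e-04 -9.55941728e-01 -2.93555950e-01  7.44622641e-02]
 [ 9.99999587e-01  3.28464191e-04  8.47667342e-04  1.22774546e-04]
 [-7.13897966e-04 -2.93556306e-01  9.55941518e-01  2.03114352e-02]
 [ 0.00000000e+00  0.00000000e+00  0.00000000e+00  1.00000000e+00]]
```

```bash
cat >> h.py <<'E'
def pose():
    o=arm.get_obs(); return np.array(o["eef_pos"]),Rn.from_euler('xyz',o["orientation"],degrees=True)
def plan(p1,yaw,n,jaw,tilt=0):
    p,R=pose(); Rt=Rn.from_euler('xyz',[180,0,yaw],degrees=True); p1=np.array(p1); dp=(p1-p)/n; w=(R.inv()*Rt).as_rotvec(degrees=True)/n
    for i in range(n):
        d=R.inv().apply(p1-p)/(n-i)/.03; w=(R.inv()*Rt).as_rotvec(degrees=True)/(n-i)/6
        row=np.r_[d,w].round(2); row[np.abs(row)<.006]=0; print([jaw]+(row+0.).tolist(),end=",\n" if i%8==7 else ",")
        p=p+R.apply(row[:3]*.03); R=R*Rn.from_rotvec(row[3:]*6,degrees=True)
    print(p,R.as_euler('xyz',degrees=True))
E
python3 - <<'E'
from h import *
plan([.649,.105,.405],47.3,24,50)
E
```

```text
[50, -0.8, -0.32, 0.0, 0.0, 0.0, 0.78],[50, -0.82, -0.25, 0.0, 0.0, 0.0, 0.78],[50, -0.84, -0.19, 0.0, 0.0, 0.0, 0.78],[50, -0.85, -0.12, 0.0, 0.0, 0.0, 0.78],[50, -0.86, -0.05, 0.0, 0.0, 0.0, 0.78],[50, -0.86, 0.02, 0.0, 0.0, 0.0, 0.78],[50, -0.86, 0.09, 0.0, 0.0, 0.0, 0.79],[50, -0.85, 0.16, 0.0, 0.0, 0.0, 0.78],
[50, -0.83, 0.23, 0.0, 0.0, 0.0, 0.79],[50, -0.81, 0.3, 0.0, 0.0, 0.0, 0.78],[50, -0.78, 0.36, 0.0, 0.0, 0.0, 0.79],[50, -0.75, 0.43, 0.0, 0.0, 0.0, 0.78],[50, -0.71, 0.49, 0.0, 0.0, 0.0, 0.79],[50, -0.67, 0.54, 0.0, 0.0, 0.0, 0.78],[50, -0.62, 0.6, 0.0, 0.0, 0.0, 0.79],[50, -0.57, 0.65, 0.0, 0.0, 0.0, 0.78],
[50, -0.51, 0.69, 0.0, 0.0, 0.0, 0.79],[50, -0.45, 0.73, 0.0, 0.0, 0.0, 0.78],[50, -0.39, 0.76, 0.0, 0.0, 0.0, 0.79],[50, -0.33, 0.79, 0.0, 0.0, 0.0, 0.78],[50, -0.26, 0.82, -0.01, 0.0, 0.0, 0.79],[50, -0.2, 0.84, 0.0, 0.0, 0.0, 0.78],[50, -0.13, 0.85, -0.01, 0.0, 0.01, 0.79],[50, -0.05, 0.86, 0.0, 0.0, 0.0, 0.78],
[0.64903564 0.10496252 0.40492978] [1.79995986e+02 1.14059525e-02 4.73263222e+01]
```

{"method": "drive_tool", "body": {
  "steps": [
    [[50, -0.8, -0.32, 0, 0, 0, 0.78], [50, -0.82, -0.25, 0, 0, 0, 0.78], [50, -0.84, -0.19, 0, 0, 0, 0.78], [50, -0.85, -0.12, 0, 0, 0, 0.78], [50, -0.86, -0.05, 0, 0, 0, 0.78], [50, -0.86, 0.02, 0, 0, 0, 0.78], [50, -0.86, 0.09, 0, 0, 0, 0.79], [50, -0.85, 0.16, 0, 0, 0, 0.78]]
  ]
}}

```text
time_s: 0.77
eef_pos: [0.3412, 0.3787, 0.4045]
orientation: [-180.0, 0.0, 122.5]
contact_force: [0.3, 0.4, 0.6]
opening: 0.0499
gripper_force: 0.0
```

{"method": "drive_tool", "body": {
  "steps": [
    [[50, -0.83, 0.23, 0, 0, 0, 0.79], [50, -0.81, 0.3, 0, 0, 0, 0.78], [50, -0.78, 0.36, 0, 0, 0, 0.79], [50, -0.75, 0.43, 0, 0, 0, 0.78], [50, -0.71, 0.49, 0, 0, 0, 0.79], [50, -0.67, 0.54, 0, 0, 0, 0.78], [50, -0.62, 0.6, 0, 0, 0, 0.79], [50, -0.57, 0.65, 0, 0, 0, 0.78]]
  ]
}}

```text
time_s: 1.43
eef_pos: [0.4958, 0.2409, 0.4044]
orientation: [-180.0, 0.0, 84.8]
contact_force: [-0.9, -0.2, 0.3]
opening: 0.0505
gripper_force: 0.0
```

{"method": "drive_tool", "body": {
  "steps": [
    [[50, -0.51, 0.69, 0, 0, 0, 0.79], [50, -0.45, 0.73, 0, 0, 0, 0.78], [50, -0.39, 0.76, 0, 0, 0, 0.79], [50, -0.33, 0.79, 0, 0, 0, 0.78], [50, -0.26, 0.82, 0, 0, 0, 0.79], [50, -0.2, 0.84, 0, 0, 0, 0.78], [50, -0.13, 0.85, 0, 0, 0, 0.79], [50, -0.05, 0.86, 0, 0, 0, 0.78]]
  ]
}}

```text
time_s: 2.1
eef_pos: [0.6499, 0.104, 0.4043]
orientation: [-180.0, 0.0, 47.1]
contact_force: [0.5, 0.2, 0.3]
opening: 0.0496
gripper_force: 0.0
```

```bash
python3 - <<'E'
from h import *
plan([.649,.105,.318],47.3,4,50)
im=arm.read_camera("side"); cv2.imwrite("pics/side1.png",im[100:320,180:500].repeat(2,0).repeat(2,1))
E
```

```text
[50, 0.0, -0.01, 0.72, 0.0, 0.0, -0.01],[50, 0.0, -0.01, 0.72, 0.0, 0.0, -0.01],[50, 0.0, -0.01, 0.72, 0.0, 0.0, -0.01],[50, 0.01, -0.01, 0.72, -0.01, 0.01, -0.01],[0.64913072 0.1050013  0.31788266] [ 1.79982503e+02 -2.23083855e-02  4.73239252e+01]
```

View pics/side1.png

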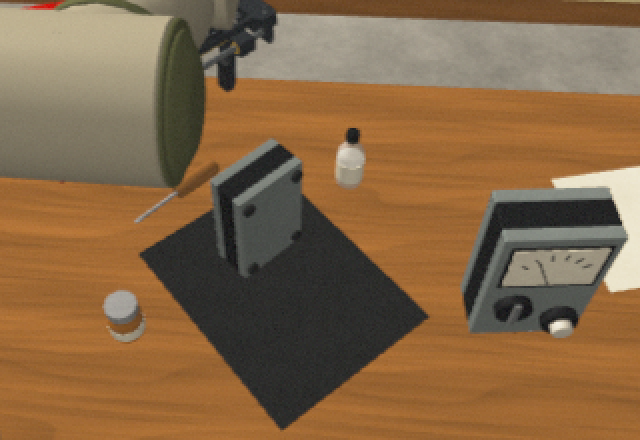

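The meter still stands untouched, and the gripper is beyond and above it. I'll descend, then approach.

{"method": "drive_tool", "body": {
  "steps": [
    [[50, 0, 0, 0.72, 0, 0, 0], [50, 0, 0, 0.72, 0, 0, 0], [50, 0, 0, 0.72, 0, 0, 0], [50, 0, 0, 0.72, 0, 0, 0], [50, -0.4, 0, 0, 0, 0, 0], [50, -0.4, 0, 0, 0, 0, 0], [50, -0.3, 0, 0, 0, 0, 0], [50, -0.2, 0, 0, 0, 0, 0]]
  ]
}}

```text
time_s: 2.82
eef_pos: [0.6221, 0.0758, 0.3183]
orientation: [-180.0, 0.0, 47.3]
contact_force: [0.0, 0.6, -0.1]
opening: 0.0502
gripper_force: 0.0
```

{"method": "drive_tool", "body": {
  "steps": [
    [[50, -0.2, 0, 0, 0, 0, 0], [50, -0.2, 0, 0, 0, 0, 0], [50, -0.2, 0, 0, 0, 0, 0], [50, -0.2, 0, 0, 0, 0, 0], [50, -0.2, 0, 0, 0, 0, 0], [50, -0.2, 0, 0, 0, 0, 0], [50, -0.2, 0, 0, 0, 0, 0], [50, -0.2, 0, 0, 0, 0, 0]]
  ]
}}

```text
time_s: 3.48
eef_pos: [0.5896, 0.0406, 0.3183]
orientation: [-180.0, 0.0, 47.3]
contact_force: [-0.1, 0.4, 0.9]
opening: 0.0501
gripper_force: 0.4
```

```bash
python3 - <<'E'
from h import *
im=arm.read_camera("side"); cv2.imwrite("pics/side2.png",im[100:320,180:500].repeat(2,0).repeat(2,1))
E
```

```text
(no output)
```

View pics/side2.png

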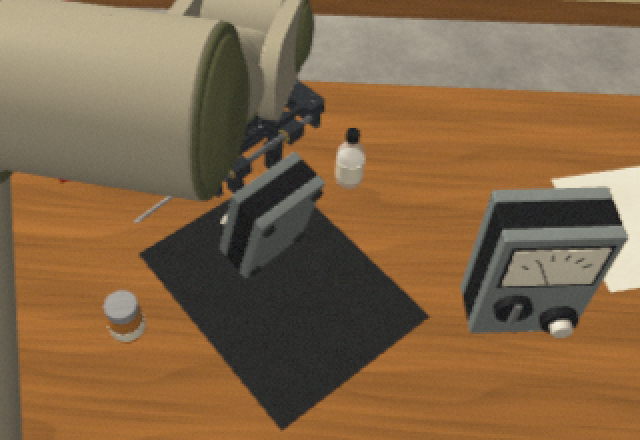

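The meter is tipping cleanly: its top edge is at about (270,190) and its base hasn't moved. I'll keep pushing.

{"method": "drive_tool", "body": {
  "steps": [
    [[50, -0.2, 0, 0, 0, 0, 0], [50, -0.2, 0, 0, 0, 0, 0], [50, -0.2, 0, 0, 0, 0, 0], [50, -0.2, 0, 0, 0, 0, 0], [50, -0.2, 0, 0, 0, 0, 0], [50, -0.2, 0, 0, 0, 0, 0], [50, 0, 0, 0, 0, 0, 0], [50, 0, 0, 0, 0, 0, 0]]
  ]
}}

```text
time_s: 4.2
eef_pos: [0.5655, 0.0143, 0.3184]
orientation: [180.0, -0.0, 47.3]
contact_force: [-0.5, -0.8, -0.1]
opening: 0.05
gripper_force: 0.0
```

{"method": "drive_tool", "body": {
  "steps": [
    [[0, 0.5, 0, -0.5, 0, 0, 0], [0, 0.7, 0, -0.5, 0, 0, 0], [0, 0.7, 0, -0.5, 0, 0, 0], [0, 0.7, 0, 0, 0, 0, 0], [0, 0.7, 0, 0, 0, 0, 0], [0, 0, 0, 0, 0, 0, 0], [0, 0, 0, 0, 0, 0, 0], [0, 0, 0, 0, 0, 0, 0]]
  ]
}}

```text
time_s: 4.87
eef_pos: [0.6325, 0.0872, 0.3631]
orientation: [-180.0, 0.0, 47.3]
contact_force: [0.7, -0.9, 0.5]
opening: 0.0005
gripper_force: 0.0
```

```bash
python3 - <<'E'
from h import *
a=arm.read_camera("side")[100:320,180:460].repeat(2,0).repeat(2,1)
cv2.imwrite("pics/side3.png",a); o=arm.get_obs(); print(o["eef_pos"],o["orientation"])
cv2.imwrite("pics/top3.png",arm.read_camera("top")); w=arm.read_camera("wrist"); cv2.imwrite("pics/wrist3.png",w)
E
```

```text
[0.6324532  0.08687099 0.36323405] [-1.79980293e+02  2.94092510e-02  4.73021340e+01]
```

View pics/side3.png

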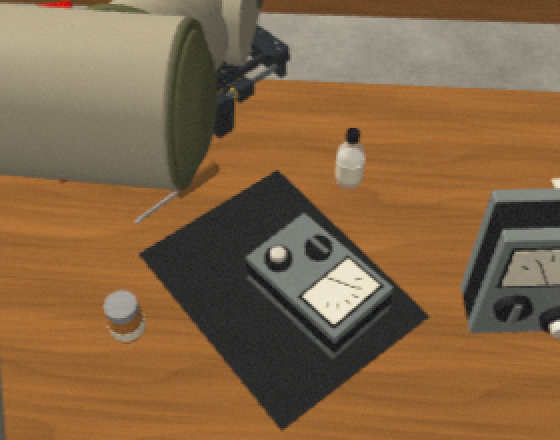

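View pics/wrist3.png

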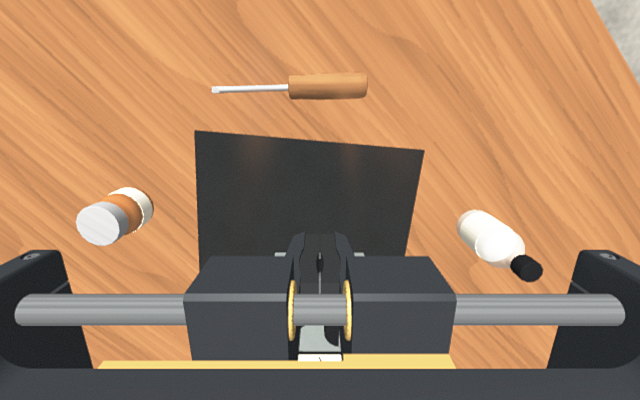

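The meter lies on its back on the mat with the dial up. The button cap is at side crop (278,253), which is about side (319,226). Next I'll locate it.

```bash
python3 - <<'E'
from h import *
im=arm.read_camera("side");t=cv2.imread("pics/top3.png")
for n,I,b in(("side",im,(300,210,340,245)),("top",t,(270,170,380,290))):
    x0,y0,x1,y1=b;h=cv2.cvtColor(I[y0:y1,x0:x1],cv2.COLOR_BGR2HSV)
    m=((h[...,2]>150)&(h[...,1]<80)).astype(np.uint8)
    N,_,st,ce=cv2.connectedComponentsWithStats(m)
    for i in range(1,N):
        if st[i,4]>8:
            p=ce[i]+[x0,y0]; print(n,st[i],p,onz(cam(n),*p,.088).round(4))
E
```

```text
side [15 13  8  7 44] [318.38636364 225.97727273] [0.5156 0.0063 0.088 ]
side [35 31  5  4 11] [337.72727273 243.09090909] [ 0.4662 -0.0473  0.088 ]
top [  0   0  34   9 286] [286.33216783 173.82167832] [0.6866 0.1071 0.088 ]
top [ 33   0  12  67 625] [308.8912 202.9696] [0.6047 0.0459 0.088 ]
top [  0  48  27  17 339] [280.44837758 225.60176991] [0.5441 0.1244 0.088 ]
top [51 61  8  8 45] [324.24444444 234.71111111] [0.5172 0.0054 0.088 ]
top [ 68  62  36  36 667] [355.3868066  249.32983508] [ 0.4763 -0.0784  0.088 ]
top [  0  66  20  54 870] [277.79195402 261.83448276] [0.4464 0.1323 0.088 ]
```

```bash
python3 - <<'E'
from h import *
plan([.517,.006,.275],47.3,8,0)
E
```

```text
[0, -0.57, -0.13, 0.37, 0.0, 0.0, 0.0],[0, -0.57, -0.12, 0.37, 0.0, 0.0, 0.0],[0, -0.57, -0.13, 0.37, 0.0, 0.0, 0.0],[0, -0.58, -0.12, 0.37, 0.0, 0.0, 0.0],[0, -0.57, -0.13, 0.37, 0.0, 0.0, 0.0],[0, -0.58, -0.12, 0.37, 0.0, 0.0, 0.0],[0, -0.57, -0.13, 0.37, 0.0, 0.0, 0.0],[0, -0.58, -0.12, 0.36, 0.0, 0.0, 0.0],
[0.51704465 0.00594107 0.27503665] [1.79997993e+02 5.67537257e-03 4.72864446e+01]
```

{"method": "drive_tool", "body": {
  "steps": [
    [[0, -0.6, -0.13, 0, 0, 0, 0], [0, -0.6, -0.13, 0.2, 0, 0, 0], [0, -0.6, -0.13, 0.4, 0, 0, 0], [0, -0.6, -0.13, 0.5, 0, 0, 0], [0, -0.6, -0.12, 0.5, 0, 0, 0], [0, -0.6, -0.12, 0.5, 0, 0, 0], [0, -0.6, -0.12, 0.5, 0, 0, 0], [0, -0.39, -0.11, 0.34, 0, 0, 0]]
  ]
}}

```text
time_s: 5.73
eef_pos: [0.516, 0.0052, 0.2743]
orientation: [-179.9, 0.0, 47.3]
contact_force: [0.3, 0.5, -0.0]
opening: 0.0004
gripper_force: 0.0
```

{"method": "drive_tool", "body": {
  "steps": [
    [[0, 0, 0, 0.1, 0, 0, 0], [0, 0, 0, 0.1, 0, 0, 0], [0, 0, 0, 0.1, 0, 0, 0], [0, 0, 0, 0.1, 0, 0, 0], [0, 0, 0, 0.1, 0, 0, 0], [0, 0, 0, 0, 0, 0, 0], [0, 0, 0, 0, 0, 0, 0], [0, 0, 0, 0, 0, 0, 0]]
  ]
}}

```text
time_s: 6.4
eef_pos: [0.5178, 0.0064, 0.2603]
orientation: [180.0, -0.0, 47.3]
contact_force: [-0.5, -0.3, 0.4]
opening: 0.0005
gripper_force: 0.0
```

{"method": "drive_tool", "body": {
  "steps": [
    [[0, 0, 0, 0.05, 0, 0, 0], [0, 0, 0, 0.05, 0, 0, 0], [0, 0, 0, 0.05, 0, 0, 0], [0, 0, 0, 0.05, 0, 0, 0], [0, 0, 0, 0.05, 0, 0, 0], [0, 0, 0, 0, 0, 0, 0], [0, 0, 0, 0, 0, 0, 0], [0, 0, 0, 0, 0, 0, 0]]
  ]
}}

```text
time_s: 7.07
eef_pos: [0.5176, 0.0062, 0.2528]
orientation: [180.0, -0.0, 47.3]
contact_force: [-0.4, 1.3, 1.8]
opening: 0.0006
gripper_force: 1.4
```

{"method": "drive_tool", "body": {
  "steps": [
    [[0, 0, 0, 0.04, 0, 0, 0], [0, 0, 0, 0.04, 0, 0, 0], [0, 0, 0, 0.04, 0, 0, 0], [0, 0, 0, 0, 0, 0, 0], [0, 0, 0, 0, 0, 0, 0], [0, 0, 0, 0, 0, 0, 0], [0, 0, 0, 0, 0, 0, 0], [0, 0, 0, 0, 0, 0, 0]]
  ]
}}

```text
time_s: 7.73
eef_pos: [0.5176, 0.0063, 0.2502]
orientation: [179.9, -0.0, 47.3]
contact_force: [-4.9, 0.9, 15.6]
opening: 0.0001
gripper_force: 7.6
```

15.6 N against the roughly 4 N it needs, so the button is on its stop. Lifting off.

{"method": "drive_tool", "body": {
  "steps": [
    [[0, 0, 0, -0.1, 0, 0, 0], [0, 0, 0, -0.2, 0, 0, 0], [0, 0, 0, -0.4, 0, 0, 0], [0, 0, 0, -0.6, 0, 0, 0], [0, 0, 0, -0.8, 0, 0, 0], [0, 0, 0, -0.8, 0, 0, 0], [0, 0, 0, -0.8, 0, 0, 0], [0, 0, 0, -0.5, 0, 0, 0]]
  ]
}}

```text
time_s: 8.4
eef_pos: [0.5175, 0.0062, 0.3773]
orientation: [179.9, -0.1, 47.3]
contact_force: [1.1, -0.6, -0.1]
opening: 0.0004
gripper_force: 0.0
```

{"method": "drive_tool", "body": {
  "steps": [
    [[0, 0.6, 0, 0, 0, 0, 0], [0, 0.8, 0, 0, 0, 0, 0], [0, 0.8, 0, 0, 0, 0, 0], [0, 0.8, 0, 0, 0, 0, 0], [0, 0.6, 0, 0, 0, 0, 0], [0, 0, 0, 0, 0, 0, 0], [0, 0, 0, 0, 0, 0, 0], [0, 0, 0, 0, 0, 0, 0]]
  ]
}}

```text
time_s: 9.07
eef_pos: [0.5904, 0.0851, 0.3748]
orientation: [-180.0, 0.1, 47.3]
contact_force: [0.3, -0.5, 0.1]
opening: 0.0003
gripper_force: 0.0
```

```bash
python3 - <<'E'
from h import *
a=arm.read_camera("side")[140:320,220:420]
cv2.imwrite("pics/side4.png",cv2.resize(a,None,fx=3.3,fy=3.3)); print(arm.get_obs()["time_s"])
E
```

```text
9.1167
```

View pics/side4.png

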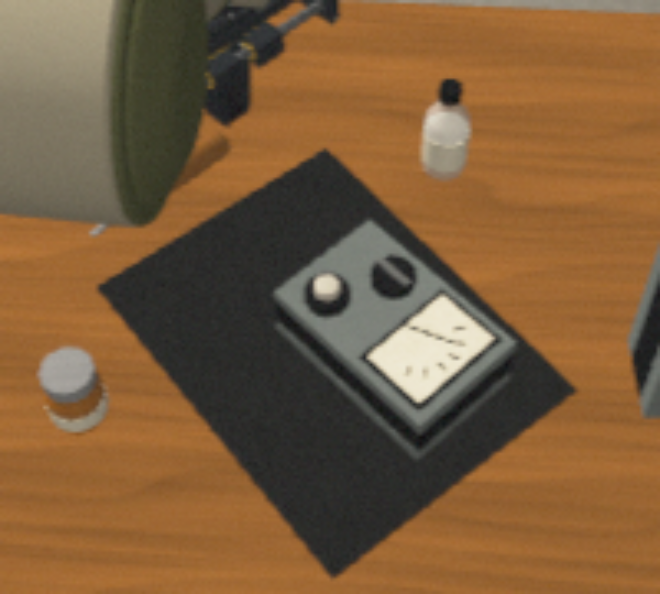

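The meter lies flat on the mat with the dial up. The button, at (326,287), is up again. The jar and bottle are where they were, and the robot is clear.

```bash
python3 -c "from rig import arm; print(arm.close_job())"
```

```text
the job is handed in; nothing more can be done
None
```

The meter lies flat on its back on the mat with its dial up, its power button was pressed to the stop (about 16 N) and came up again, the bottle, jar and screwdriver were not touched, and the job was handed in at about 9 s.

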